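Load a sensor blade into a hinged contact cell, pin it and hold the cell shut

ROBOT

A 6-joint arm with a two-finger parallel gripper is mounted at the origin on a cart in front of the work surface, level with it; the furniture and walls round the work are solid. World frame = base frame: x ahead of the robot, y to its left, z up, the work surface at z = 0. Lengths are in m, angles in degrees, forces in N, time in s.
With the tool pointing down it reaches from about 0.375 to 0.75 m from the base axis. Payload 9 kg.
Tool frame: the origin (TCP) lies at the very end of the fingers, on their centre line; the grasp point (between the pads) lies 19 mm behind it; z points along the fingers, y is the line along which they close (so a half turn about z gives the same grasp; the last joint's range is limited). The gripper opens to 85 mm and grips with 20 to 120 N. Pads are 22 mm wide; open, the fingers measure 114 mm over their backs; the gripper's body (76 mm by 85 mm) begins 54 mm behind the grasp point. The pads swing forward as they close: fully open they stand 13 mm farther back than shut.
Start: joints at [63.902, 5.964, 5.575, 89.605, 0, 77.527], TCP at [0.141, 0.583, 0.231] pointing down, gripper open.
Joint ranges: [-171.21, 171.21], [-48.23, 106.86], [-62.78, 66.21], [-105.2, 120.99], [-86.42, 89.51], [-180, 180]. Speed limits (degrees/s): [127.2, 127.2, 147.25, 180, 180, 180].

INTERFACE

Orientations are given as a 3x3 rotation matrix whose columns are the frame's x, y, z axes.
In Python, from station import observe, grab_frame, sign_off gives the robot as it stands. The module is installed in compiled form; this text tells all that it offers.
- The arm moves only by the shell command python3 -m crank 'ROWS'. ROWS is JSON, a list of rows, each a list of 3 entries, a list of its own where there are three numbers: the shift along the tool's x, y, z each as a share of 25 mm, from -1 to 1, then the turn, a rotation vector about the tool's x, y, z each as a share of 0.1 rad, from -1 to 1, then the opening, from 0 (shut) to 1 (fully open). In form: [[[tx, ty, tz], [ax, ay, az], grip], ...]. A call has 1 to 12 rows; each row shifts and turns the commanded pose from where the row before left it, along the tool's axes as they then stand; what a row does not reach is not made up. A row lasts 1/10 s, in which the tool goes at most 50 mm and 8.59 degrees, less where a joint would pass 70% of its speed; a pose out of reach is approached as far as the arm can. A call with a number of a shift or a turn outside -1 to 1 is refused whole. A call with a gripper value outside its range is refused whole. The fingers move at their own pace and stop on an object; the grip force is fixed at half the most. Time passes only in rows, so rows that do not move let the fingers close. It gives the time, the measured TCP pose, the force, the opening and the grip force at its end, in the units of the state.
- observe(): the state, without advancing time (a new reading comes with each control period).
- grab_frame(name): name is "scene" or "top"; returns a dict with "frame" (384x512x3 uint8, blue, green, red), "depth" (384x512 float32, m along the optical axis (not along the pixel's ray), 0 where there is no reading), "mtx" (3x3 intrinsics, pixels), "R" (3x3) and "t" (3): a world point X has camera coordinates R X + t. Camera axes: x right, y down, z forward; pixel columns grow to the right and rows downward; lengths in m; the calibration is good to about 2 mm. A picture is of the moment at which its call begins.
- sign_off(): hands the job in; it is judged then, once.
The state is a dict: "t": time; "q": joint angles; "dq": joint speeds; "joint_torque": joint torques, N m; "tcp_pos": TCP position; "orientation": TCP orientation; "contact_force": force on the tool from outside, world axes, zero at the start; "torque": the same for the moment, N m; "opening": finger opening in m; "grasp_force": force on a finger pad.
Only numpy, scipy, OpenCV 4.12 (cv2) and the standard library are available. Lean on these libraries where they do the work, as an engineer would, in place of code of your own. Each camera call takes 0.05 s, during which the arm holds its last target. There are 200 camera calls.

TASK

Load the open contact cell for a reading: slide the flat sensor blade (steel, with a grey logger head) through the guide into the cell's slot until its head butts against the cell, then swing the cell's hinged top half down over it and push the thicker of the two pins from the rack down through the top half, the hole in the blade and the bottom half until its knob sits on the top half. Springs hold the halves a few millimetres apart, so finish while holding: keep pressing the halves fully shut, pin and all, and do not let go. Leave the slim pin and everything else where it is.

Things in the scene. Friction and masses are not known exactly. Their poses are not given: they have to be found in the camera images.
- cell: Contact cell, fixed to the desk: steel base plate 136 x 100 x 8 mm under an aluminium lower half, 100 (x) x 70 mm (y), front face at cell x = -53 mm, with a slot along x in its top. Origin: centre of the base plate's underside, on the desk; x runs along the slot from its mouth to the hinge, z up. Spring plungers beside the slot hold the top half about 0.06 rad ajar when it is not pressed.
- lid (a joint): Hinge of the cell's top half, rad: 0 = shut, halves touching; grows as it opens; 1.57 = upright, 1.95 = stop. The hinge is stiff: the top half stays where it is left, but under about 0.06 rad two spring plungers push it up again. Shutting it fully takes about 12 N downwards at the pin hole.
- hinge (a point): Middle of the top half's hinge axis (along cell y), at cell x = +42, y = 0, 43 mm above the desk. The top half is a plate 14 mm thick, 70 mm wide, from 7 to 77 mm from this axis; open, it stands over the hinge, outer face to cell +x. A rod 8 mm thick with ball ends sticks out 27 mm from both its sides, 62 mm from the axis.
- lid_hole (a point): Centre of the upper rim of the pin hole in the top half (12.5 mm wide, through its 14 mm), 65 mm from the hinge axis. When the top half is shut this point lies right over the bore, 57 mm above the desk.
- slot_mouth (a point): Middle of the slot floor at the cell's front face (cell x = -53, y = 0, z = 38 mm), axes as the cell's. The slot is 31 mm wide, 5 mm deep, 86 mm long, open above, but a bridge (46 to 50 mm above the desk) crosses its first 16 mm: the entry is 31 mm wide and 8 mm high, the blade slides in along cell +x. The blade is home when blade_shoulder is here.
- bore (a point): Centre of the bore's rim in the slot floor (cell x = -23, y = 0, z = 38 mm), axes as the cell's; the bore is 12.5 mm wide and goes straight down through the lower half.
- bore_seat (a point): Point on the bore's axis, 21 mm above the desk, where the pin's tip ends when the cell is shut and the pin's knob sits on it.
- blade: Sensor blade, about 80 g, lying flat on the desk: grey plastic logger head 34 (x) x 28 (y) x 30 mm high, small dark display on top; from it a steel blade, 28 mm wide, 4 mm thick, level with the head's underside, runs along +x, 70 mm long to its round nose (radius 14 mm). Origin: centre of the head's underside; z up. Take it by the head, across y.
- blade_shoulder (a point): Point on the blade's underside where the blade leaves the head: 17 mm from the blade's origin along its x.
- blade_hole (a point): Centre of the round hole, 15 mm wide, through the blade: 30 mm ahead of the shoulder.
- rack: Wooden pin rack fixed to the desk, 40 (x) x 130 (y) x 38 mm high, origin at the centre of its underside, z up; three upright bores 12.5 mm wide, at y = -45, 0 and +45 mm, the middle one empty. A fixed green pan press, 0.31 m tall, stands to its left, from world y = 0.08 m on (x = 0.47 to 0.61 m): keep the gripper clear of it.
- pin: Locating pin, about 60 g, the thicker one in the rack: steel shaft 10 mm thick, 36 mm long, tapered tip, under a ribbed black knob 22 mm wide, 28 mm high. Stands in an outer bore of the rack, knob on the rack's top. Origin: centre of the tip (2 mm above the desk at the start), z up the shaft; the knob is at z = 36 to 64 mm.
- pin_tip (a point): Tip of the locating pin (its origin).
- slim_pin: The other pin, to be left in the rack: shaft 6 mm thick, knob 16 mm wide. Origin: centre of its tip.
- hex_key_1: Black bent hex key, 83 x 67 x 8 mm, lying on the desk (bystander). Origin: centre of its underside.
- crucible_box: Grey closed box of crucibles, 63 x 90 x 27 mm (bystander). Origin: centre of its underside.
- timer: Small bench timer, 77 x 78 x 22 mm (bystander). Origin: centre of its underside.
- vial_6: White vial with a black cap, 21 mm wide, 48 mm high (bystander). Origin: centre of its underside.
- battery_1: Battery standing on end, 15 mm wide, 50 mm high (bystander). Origin: centre of its underside.
- vial_5: White vial with a green cap, 21 mm wide, 48 mm high (bystander). Origin: centre of its underside.
- reference_tin: Round aluminium tin, 43 mm wide, 22 mm high (bystander). Origin: centre of its underside.
Things that resemble listed ones, but are neither listed nor needed, are in the scene too. Of the things that look like the rack, the larger one is meant.

How it is judged:
By the outcome, as a careful person would: the job done as asked, in the order asked, and still so for the second after the job is handed in, while the arm keeps its last pose, push and grip.
It also fails if it takes over 72 s, if anything falls off the work surface, if the arm or the gripper's body presses on something with over 40 N, if the wrist force passes 120 N, or if a joint passes its speed limit or range.

## Working session

There is one attempt and no reset: what is moved stays moved. The work goes in short steps, Python scripts to look and compute and a shell command to move; the robot and the scene stay as the last step left them, time stands still between calls to the robot, and variables do not carry over. Pictures are saved under pics/ and viewed, at most 10 in all, crops included, and the job is handed in when it is done.

```bash
mkdir -p pics
python3 - <<'E'
from station import observe, grab_frame
import cv2,numpy as np,json
s=observe();print({k:np.round(v,3).tolist() for k,v in s.items()})
for n in("scene","top"):
    f=grab_frame(n);cv2.imwrite(f"pics/{n}0.png",f["frame"]);np.savez(f"{n}0.npz",**f)
    print(n,f["mtx"].round(1).tolist(),(-f["R"].T@f["t"]).round(3),f["R"].round(3).tolist())
E
```

```text
{'t': 0.0, 'q': [63.901, 5.997, 5.526, 89.606, 0.0, 77.527], 'dq': [0.046, 0.031, -0.075, -0.006, -0.008, -0.178], 'joint_torque': [-0.003, -55.693, 50.365, 0.017, -0.0, 0.0], 'tcp_pos': [0.141, 0.583, 0.231], 'orientation': [[-0.972, 0.236, -0.001], [0.236, 0.972, -0.001], [0.0, -0.001, -1.0]], 'contact_force': [-0.852, 0.197, 0.798], 'torque': [0.023, 0.019, 0.042], 'grasp_force': 0.0, 'opening': 0.085}
scene [[466.0, 0.0, 264.9], [0.0, 466.0, 187.2], [0.0, 0.0, 1.0]] [-0.081 -0.548  0.676] [[0.642, -0.767, 0.001], [-0.439, -0.369, -0.819], [0.628, 0.525, -0.574]]
top [[449.0, 0.0, 251.4], [0.0, 449.0, 191.5], [0.0, 0.0, 1.0]] [0.363 0.017 1.028] [[0.01, -1.0, 0.004], [-0.979, -0.01, -0.203], [0.203, -0.002, -0.979]]
```

View pics/scene0.png

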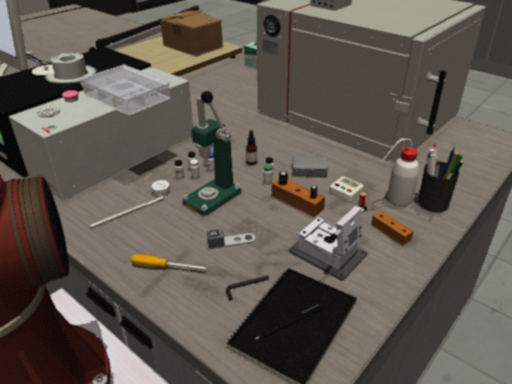

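View pics/top0.png

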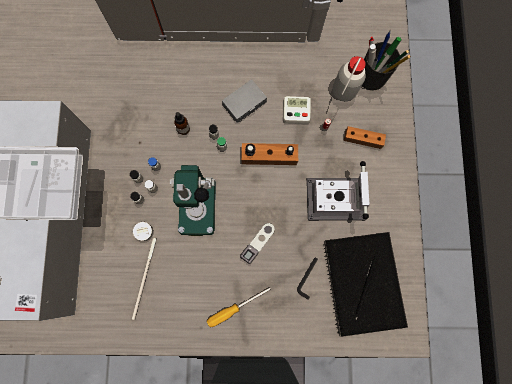

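Top view: the blade is at (257,244), with its head at (249,255) and nose at (268,229). The cell is at (336,199), lid upright on its right at (364,190). There are two rack-like blocks, one at (269,153) and a smaller one at (365,137). The larger, at (269,153), is the one meant. It holds pins at (250,149) and (291,151), and the left one looks thicker. I'll confirm all of this in one enlarged crop.

Run:
```python
import cv2,numpy as np
T=np.load("top0.npz");S=np.load("scene0.npz")
def c(I,x,y,w,h,W,H): return cv2.resize(I[y:y+h,x:x+w],(W,H),interpolation=cv2.INTER_CUBIC)
a=c(T["frame"],300,155,80,75,400,300) # x5 x4 -> 5,4
a=c(T["frame"],298,155,80,60,400,300)
b=c(T["frame"],230,215,80,60,400,300)
d=c(T["frame"],232,125,80,60,400,300)
e=c(S["frame"],285,205,80,60,400,300)
cv2.imwrite("pics/crop1.png",np.vstack([np.hstack([a,b]),np.hstack([d,e])]))
```

```text
(no output)
```

View pics/crop1.png

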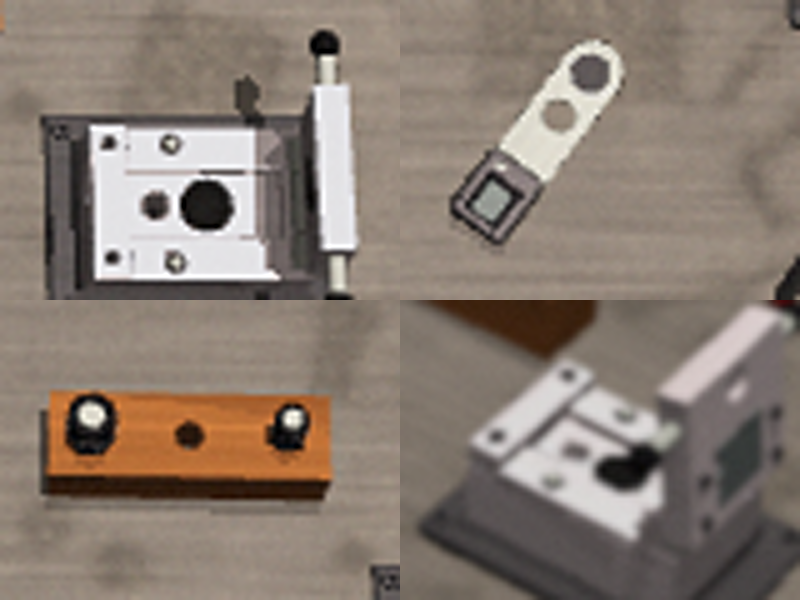

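The left pin at (250,148) has the wider knob and a 10 mm shaft, so it is the thicker one. The right one at (291,149) is slim. The bore is at about (329,196) and the blade hole at about (261,238). Next I compute the positions.

```bash
cat > h.py <<'E'
import numpy as np,cv2
def ray(f,u,v,z):
    d=f["R"].T@np.linalg.inv(f["mtx"])@[u,v,1]; c=-f["R"].T@f["t"]
    return c+d*(z-c[2])/d[2]
def proj(f,X):
    p=f["mtx"]@(f["R"]@np.asarray(X)+f["t"]); return p[:2]/p[2]
def dpt(f,u,v):
    z=f["depth"][int(round(v)),int(round(u))]; return f["R"].T@(z*(np.linalg.inv(f["mtx"])@[u,v,1])-f["t"])
E
python3 - <<'E'
from h import *
T=np.load("top0.npz")
def p(n,cx,cy,o,z):
    u,v=(cx+.5)/5-.5+o[0],(cy+.5)/5-.5+o[1]
    print(n,(u,v),(ray(T,u,v,z)*1e3).round(1),(dpt(T,u,v)*1e3).round(1))
C=(298,155);B=(230,215);R=(232,125)
p("bore",155,206,C,.038);p("brF1",92,125,C,.05);p("brF2",92,280,C,.05)
p("bridgeB1",128,125,C,.05)
p("ballTop",325,43,C,.105);p("ballBot",341,297,C,.105)
p("lidtop1",330,88,C,.12);p("lidtop2",345,250,C,.12)
p("blhole",158,116,B,.004);p("sens",190,72,B,.004)
p("headTL",97,150,B,.03);p("headTR",143,182,B,.03);p("headBL",50,203,B,.03);p("headBR",97,237,B,.03)
p("nose",210,45,B,.004)
p("pin",92,113,R,.066);p("slim",293,119,R,.066);p("hole",189,134,R,.038)
p("r1",50,94,R,.038);p("r2",330,97,R,.038);p("r3",330,480-300,R,.038);p("r4",48,176,R,.038)
# cell-top segmentation via depth
f=T
v,u=np.mgrid[150:235,295:385]
z=f["depth"][150:235,295:385]
P=(np.linalg.inv(f["mtx"])@np.stack([u*z,v*z,z]).reshape(3,-1)-f["t"][:,None]);P=f["R"].T@P
h=P[2].reshape(z.shape)
for lo,hi in((.047,.053),(.040,.046),(.006,.011),(.1,.14)):
    m=((h>lo)&(h<hi)).reshape(-1);q=P[:2,m].T*1e3
    if m.sum()<10: continue
    print(lo,m.sum(),cv2.minAreaRect(q.astype(np.float32)),q.mean(0).round(1), P[2,m].max())
E
```

```text
bore (328.6, 195.8) [ 560.5 -159.1   38. ] [ 564.7 -162.8   17. ]
brF1 (316.0, 179.6) [ 594.8 -129.6   50. ] [ 595.3 -130.    47.8]
brF2 (316.0, 210.6) [ 524.5 -128.3   50. ] [ 527.  -130.6   34.6]
bridgeB1 (323.2, 179.6) [ 594.9 -145.8   50. ] [ 597.  -147.2   41.4]
ballTop (362.6, 163.2) [ 618.7 -221.4  105. ] [ 617.4 -220.2  109.8]
ballBot (365.8, 214.0) [ 509.3 -223.6  105. ] [ 508.6 -222.4  109.8]
lidtop1 (363.6, 172.2) [ 595.1 -218.8  120. ] [ 595.2 -219.   119.6]
lidtop2 (366.6, 204.6) [ 526.5 -222.2  120. ] [ 527.7 -223.9  113.4]
blhole (261.2, 237.8) [468.   -8.8   4. ] [468.5  -9.   -1.3]
sens (267.6, 229.0) [488.3 -23.4   4. ] [488.4 -23.4   2.9]
headTL (249.0, 244.6) [450.   18.8  30. ] [450.2  18.8  27. ]
headTR (258.2, 251.0) [436.1  -1.7  30. ] [435.9  -1.6  32.2]
headBL (239.6, 255.2) [426.5  39.3  30. ] [428.3  39.9   1.7]
headBR (249.0, 262.0) [411.8  18.4  30. ] [411.8  18.4  31.4]
nose (271.6, 223.6) [500.8 -32.5   4. ] [500.8 -32.5   3.9]
pin (250.0, 147.2) [663.8  18.8  66. ] [664.3  18.8  64.3]
slim (290.2, 148.4) [662. -71.  66.] [662.3 -71.1  64.8]
hole (269.
[... 175 characters left out ...]
, 160.6) [641.8 -90.2  38. ] [652.1 -94.2   1.3]
r4 (241.2, 159.8) [642.3  38.7  38. ] [653.   39.5  -0. ]
0.047 238 ((560.6138916015625, -177.03578186035156), (68.86080169677734, 95.97881317138672), 0.7695595622062683) [ 559.8 -147.7] 0.05297607279604937
0.04 592 ((597.169189453125, -155.03955078125), (142.3170166015625, 137.07484436035156), 1.8318278789520264) [ 561.9 -185.7] 0.045995993116337536
0.006 513 ((558.0647583007812, -187.20033264160156), (227.42352294921875, 120.37677764892578), 77.1993179321289) [ 546.1 -162.7] 0.010908203727011045
0.1 375 ((561.6932373046875, -219.29550170898438), (123.33177185058594, 15.376142501831055), 1.4479495286941528) [ 560.1 -219.7] 0.12433232489379878
```

Run:
```python
from h import *
T=np.load("top0.npz");g=cv2.cvtColor(T["frame"],cv2.COLOR_BGR2GRAY).astype(float)
def cross(line,thr=120,up=True):
    for i in range(len(line)-1):
        a,b=line[i],line[i+1]
        if (a<thr<=b): return i+(thr-a)/(b-a)
pts=[]
for r in range(183,209):
    c=cross(g[r,308:325]); 
    if c is not None: pts.append(ray(T,308+c,r,.05)[:2]*1e3)
P=np.array(pts);k=np.polyfit(P[:,0],P[:,1],1);print("front edge slope deg",np.degrees(np.arctan(k[0])),"y at 560",np.polyval(k,560),P[:,1].std(),len(P))
for z,c0,c1 in((.05,317,323),(.043,326,345)):
    a=[];b=[]
    for c in range(c0,c1):
        x=cross(g[172:195,c]); y=cross(g[200:222,c][::-1])
        if x is not None:a.append(ray(T,c,172+x,z)[:2]*1e3)
        if y is not None:b.append(ray(T,c,221-y,z)[:2]*1e3)
    for n,q in(("far",a),("near",b)):
        q=np.array(q);k=np.polyfit(q[:,1],q[:,0],1);print(n,z,q.mean(0).round(1),"deg",np.degrees(np.arctan(k[0])).round(2))
for uv in((75,318),(85,110),(60,310),(88,160),(40,315),(93,190),(150,240)): print(uv,dpt(T,*uv).round(3))
# bore centroid
w=np.clip(130-g[191:201,324:333],0,None);v,u=np.mgrid[191:201,324:333];u0,v0=(w*u).sum()/w.sum(),(w*v).sum()/w.sum();print(u0,v0,ray(T,u0,v0,.038)*1e3)
```

```text
front edge slope deg 1.1634758410417623 y at 560 -128.71982186514208 0.4695316216454061 26
far 0.05 [ 595.6 -137.5] deg -0.71
near 0.05 [ 524.6 -136. ] deg -1.3
far 0.043 [ 600.7 -173.7] deg -2.62
near 0.043 [ 526.  -171.6] deg -0.61
(75, 318) [0.287 0.401 0.001]
(85, 110) [ 0.776  0.422 -0.004]
(60, 310) [0.309 0.398 0.091]
(88, 160) [0.645 0.398 0.011]
(40, 315) [0.305 0.398 0.178]
(93, 190) [0.576 0.385 0.   ]
(150, 240) [ 0.461  0.245 -0.   ]
328.54479768786126 195.864161849711 [ 560.34234793 -158.94745357   38.        ]
```

Cell yaw is about +1.0° (slot axis at −89°), slot mouth at (0.560, −0.1288), bore at (0.5605, −0.1588). The blade's origin is at (0.430, 0.0187) with yaw −35.8°. I move above the blade head.

```bash
python3 -m crank '[[[-0.635,-0.942,0],[0,0,0],1],[[-0.635,-0.942,0],[0,0,0],1],[[-0.635,-0.942,0],[0,0,0],1],[[-0.635,-0.942,0],[0,0,0],1],[[-0.635,-0.942,0],[0,0,0],1],[[-0.635,-0.942,0],[0,0,0],1],[[-0.635,-0.942,0],[0,0,0],1],[[-0.635,-0.942,0],[0,0,0],1]]'
python3 -m crank '[[[-0.957,-0.972,0],[0,0,0],1],[[-0.957,-0.972,0],[0,0,0],1],[[-0.957,-0.972,0],[0,0,0],1],[[-0.957,-0.972,0],[0,0,0],1],[[-0.957,-0.972,0],[0,0,0],1],[[-0.957,-0.972,0],[0,0,0],1],[[-0.957,-0.972,0],[0,0,0],1],[[-0.957,-0.972,0],[0,0,0],1],[[-0.957,-0.972,0],[0,0,0],1],[[-0.957,-0.972,0],[0,0,0],1],[[-0.957,-0.972,0],[0,0,0],1],[[-0.957,-0.972,0],[0,0,0],1]]'
python3 -m crank '[[[0,0,0],[0,0,0.965],1],[[0,0,0],[0,0,0.965],1],[[0,0,0],[0,0,0.965],1],[[0,0,0],[0,0,0.965],1],[[0,0,0],[0,0,0],1],[[0,0,0],[0,0,0],1]]'
```

```text
t: 0.9
tcp_pos: [0.2205, 0.369, 0.231]
orientation: [[-0.972, 0.235, -0.0], [0.235, 0.972, -0.0], [0.0, -0.0, -1.0]]
contact_force: [1.0, -0.3, -0.6]
opening: 0.0852
grasp_force: 0.0
t: 2.1
tcp_pos: [0.4311, 0.0177, 0.231]
orientation: [[-0.972, 0.236, -0.0], [0.236, 0.972, 0.0], [0.0, 0.0, -1.0]]
contact_force: [-0.1, 1.8, -0.5]
opening: 0.0853
grasp_force: 0.0
t: 2.7
tcp_pos: [0.4306, 0.0191, 0.2311]
orientation: [[-0.813, 0.582, -0.0], [0.582, 0.813, 0.0], [0.0, 0.0, -1.0]]
contact_force: [-0.0, -0.9, 0.1]
opening: 0.0851
grasp_force: 0.0
```

```bash
python3 -m crank '[[[0,0,1],[0,0,0],1],[[0,0,1],[0,0,0],1],[[0,0,1],[0,0,0],1],[[0,0,1],[0,0,0],1],[[0,0,1],[0,0,0],1],[[0,0,1],[0,0,0],1],[[0,0,1],[0,0,0],1],[[0,0,1],[0,0,0],1],[[0,0,0.5],[0,0,0],1],[[0,0,0.45],[0,0,0],1],[[0,0,0],[0,0,0],1]]'
python3 -m crank '[[[0,0,0],[0,0,0],0],[[0,0,0],[0,0,0],0],[[0,0,0],[0,0,0],0],[[0,0,0],[0,0,0],0],[[0,0,0],[0,0,0],0],[[0,0,0],[0,0,0],0],[[0,0,0],[0,0,0],0],[[0,0,0],[0,0,0],0]]'
```

```text
t: 3.8
tcp_pos: [0.4301, 0.0193, 0.0067]
orientation: [[-0.812, 0.583, -0.002], [0.583, 0.812, 0.0], [0.002, -0.001, -1.0]]
contact_force: [-0.1, -0.0, 1.2]
opening: 0.0852
grasp_force: 0.0
t: 4.6
tcp_pos: [0.4314, 0.0189, 0.0084]
orientation: [[-0.812, 0.584, 0.001], [0.584, 0.812, -0.0], [-0.001, 0.001, -1.0]]
contact_force: [-0.1, -0.3, 5.6]
opening: 0.027
grasp_force: 59.9
```

```bash
python3 -m crank '[[[0,0,-0.5],[0,0,0],0],[[0,0,-1],[0,0,0],0],[[0,0,-1],[0,0,0],0],[[0,0,-0.7],[0,0,0],0]]'
python3 -m crank '[[[0,0,0],[0,0,0.93],0],[[0,0,0],[0,0,0.93],0],[[0,0,0],[0,0,0.93],0],[[0,0,0],[0,0,0.93],0],[[0,0,0],[0,0,0.93],0],[[0,0,0],[0,0,0.93],0],[[0,0,0],[0,0,0.93],0],[[0,0,0],[0,0,0.93],0],[[0,0,0],[0,0,0.93],0],[[0,0,0],[0,0,0.93],0]]'
python3 -m crank '[[[-0.255,0.843,0],[0,0,0],0],[[-0.255,0.843,0],[0,0,0],0],[[-0.255,0.843,0],[0,0,0],0],[[-0.255,0.843,0],[0,0,0],0],[[-0.255,0.843,0],[0,0,0],0],[[-0.255,0.843,0],[0,0,0],0],[[0,0,0],[0,0,0],0],[[0,0,0],[0,0,0],0]]'
python3 - <<'E'
from station import grab_frame
import cv2,numpy as np
def c(I,x,y,w,h,W,H): return cv2.resize(I[y:y+h,x:x+w],(W,H),interpolation=cv2.INTER_CUBIC)
o=[]
for n,x,y in(("top",240,150),("scene",240,170)):
    f=grab_frame(n);np.savez(n+"1.npz",**f)
    o.append(c(f["frame"],x,y,130,96,800,590) if n=="top" else c(f["frame"],x,y,120,90,800,600))
cv2.imwrite("pics/ins_top.png",o[0]);cv2.imwrite("pics/ins_scene.png",o[1])
E
```

```text
t: 5.0
tcp_pos: [0.4311, 0.019, 0.0899]
orientation: [[-0.812, 0.584, 0.002], [0.584, 0.812, -0.0], [-0.001, 0.001, -1.0]]
contact_force: [0.5, -0.6, -2.1]
opening: 0.0267
grasp_force: 59.1
t: 6.0
tcp_pos: [0.4307, 0.0192, 0.0883]
orientation: [[-0.013, 1.0, 0.0], [1.0, 0.013, 0.0], [0.0, 0.0, -1.0]]
contact_force: [-0.2, 0.0, -1.5]
opening: 0.0271
grasp_force: 58.9
t: 6.8
tcp_pos: [0.5575, -0.0169, 0.0877]
orientation: [[-0.017, 1.0, -0.001], [1.0, 0.017, 0.0], [0.0, -0.001, -1.0]]
contact_force: [0.1, 1.3, -1.3]
opening: 0.0267
grasp_force: 59.3
```

View pics/ins_top.png

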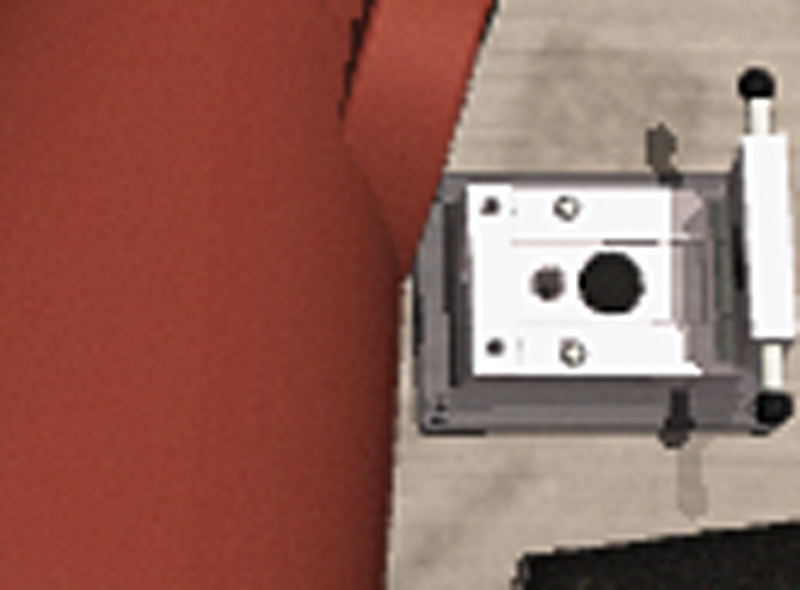

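View pics/ins_scene.png

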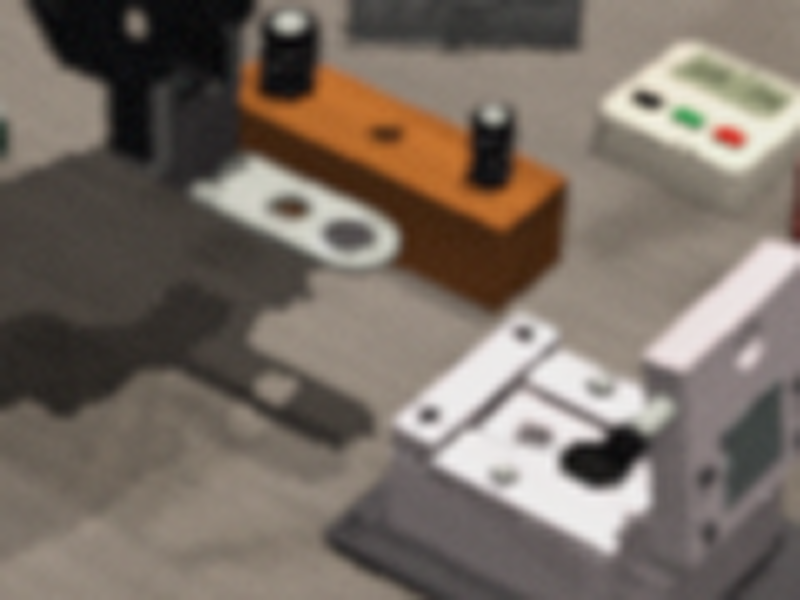

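The top view is blocked by the arm. The scene view shows the blade held level: hole at crop (291,207), sensor disc at (350,235), bore at (533,435). I check the blade's position against the cell in that same camera.

Run:
```python
from h import *
S=np.load("scene1.npz")
k=800/120
def px(cx,cy): return (cx+.5)/k-.5+240,(cy+.5)/k-.5+170
for n,c,z in(("hole",(291,207),.084),("sensor",(350,235),.084),("bore",(533,435),.038),("bridgeNear",(395,415),.05),("bridgeFar",(518,312),.05)):
    u,v=px(*c);print(n,(u,v),(ray(S,u,v,z)*1e3).round(1),(dpt(S,u,v)*1e3).round(1))
# blade top plane from depth: pixels in bright blade
g=cv2.cvtColor(S["frame"],cv2.COLOR_BGR2GRAY)
Q=[]
for cx in range(200,400,4):
    for cy in range(150,265,4):
        u,v=px(cx,cy)
        if g[int(round(v)),int(round(u))]>150: Q.append(dpt(S,u,v))
Q=np.array(Q);m=(Q[:,2]>.07)&(Q[:,2]<.1);Q=Q[m]
A=np.c_[Q[:,:2]-Q[:,:2].mean(0),np.ones(len(Q))];c,*_=np.linalg.lstsq(A,Q[:,2],rcond=None);print(len(Q),c,Q.mean(0),(Q[:,2]-A@c).std())
# slot/bridge heights from depth
for c in((455,370),(470,345),(520,500),(590,385),(490,415)):
    print(c,(dpt(S,*px(*c))*1e3).round(1))
```

```text
hole (283.225, 200.625) [554.9 -67.2  84. ] [642.4  -1.1   2.4]
sensor (292.075, 204.825) [555.2 -90.6  84. ] [558.7 -88.1  80.8]
bore (319.525, 234.825) [ 559.  -161.5   38. ] [ 566.4 -157.    30.6]
bridgeNear (298.825, 231.825) [ 527.3 -130.7   50. ] [576.7 -96.8  -0.9]
bridgeFar (317.275, 216.375) [ 593.9 -130.7   50. ] [653.7 -93.7  -5.6]
463 [-0.00486079 -0.00061088  0.08163594] [ 0.55590494 -0.06827362  0.08163594] 0.0011059130637842837
(455, 370) [ 559.7 -130.4   47.3]
(470, 345) [624.  -93.9  -1.9]
(520, 500) [ 525.4 -179.3   44.4]
(590, 385) [ 584.9 -165.    43.6]
(490, 415) [ 557.7 -146.    38.5]
```

```bash
python3 -m crank '[[[-0.3,0.02,0.8],[0,0,0],0],[[-0.3,0,0.78],[0,0,0],0],[[0,0,0],[0,0,0],0],[[0,0,0],[0,0,0],0]]'
python3 - <<'E'
from station import grab_frame
import cv2,numpy as np
f=grab_frame("scene");np.savez("scene2.npz",**f)
cv2.imwrite("pics/ins2.png",cv2.resize(f["frame"][185:245,268:348],(800,600),interpolation=cv2.INTER_CUBIC))
E
```

```text
t: 7.3
tcp_pos: [0.5579, -0.0316, 0.0485]
orientation: [[-0.017, 1.0, -0.0], [1.0, 0.017, 0.0], [0.0, -0.0, -1.0]]
contact_force: [-0.2, -0.2, 0.0]
opening: 0.0269
grasp_force: 59.4
```

View pics/ins2.png

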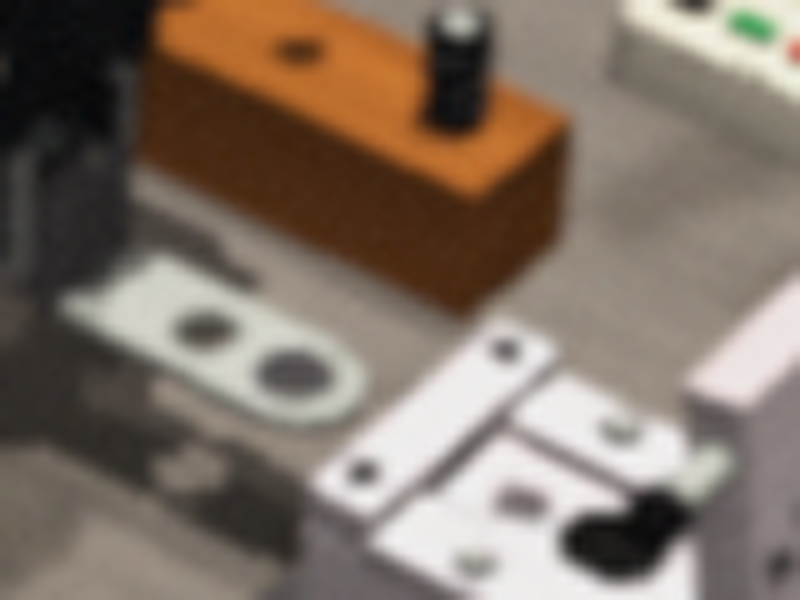

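Blade lowered in front of the mouth: hole at crop (205,329), sensor disc at (295,373), bridge screws at (505,348) and (364,472), bore at (520,500). I compute the lateral offset relative to the cell.

Run:
```python
from h import *
S=np.load("scene2.npz")
def px(cx,cy): return np.array([(cx+.5)/10-.5+268,(cy+.5)/10-.5+185])
def r(cx,cy,z): return ray(S,*px(cx,cy),z)*1e3
for n,c,z in(("hole",(205,329),.0435),("sensor",(295,373),.0435),("scrF",(505,348),.05),("scrN",(364,472),.05),("bore",(520,500),.038),("cornF",(490,318),.05),("cornN",(312,478),.05)): print(n,r(*c,z).round(1))
# expected projections assuming kinematic blade pose, and cell pose; show residual px
import numpy as np
x=np.array([np.sin(np.radians(1)),-np.cos(np.radians(1)),0])
o=np.array([.5579,-.0316,.0398])
for n,X,c in(("hole",o+x*.047+[0,0,.004],(205,329)),("boreCell",np.array([.5605,-.1588,.038]),(520,500)),("brF",np.array([.560,-.1287,.05])+.035*np.array([1,.0175,0]),(490,318)),("brN",np.array([.560,-.1287,.05])-.035*np.array([1,.0175,0]),(312,478))):
    print(n,(proj(S,X)-px(*c)).round(2))
# gray profile across blade between hole and head & at hole/sensor mid, in world x at fixed y (z=.0435)
g=cv2.cvtColor(S["frame"],cv2.COLOR_BGR2GRAY)
for y in(-.066,-.07,-.094,-.098,-.091):
    xs=np.arange(.53,.59,.002);uv=np.array([proj(S,[a,y,.0435]) for a in xs],np.float32)
    val=cv2.remap(g,uv[None,:,0],uv[None,:,1],cv2.INTER_LINEAR)[0];print(y,dict(zip((xs*1e3).round().astype(int).tolist(),val.tolist())))
```

```text
hole [557.  -80.   43.5]
sensor [ 557.5 -104.    43.5]
scrF [ 586.5 -137.8   50. ]
scrN [ 534.3 -138.7   50. ]
bore [ 559.8 -161.    38. ]
cornF [ 592.9 -129.5   50. ]
cornN [ 525.9 -131.6   50. ]
hole [-0.05 -0.75]
boreCell [-0.68 -0.63]
brF [ 0.02 -0.72]
brN [-1.15 -0.25]
-0.066 {530: 49, 532: 48, 534: 47, 536: 50, 538: 61, 540: 92, 542: 134, 544: 173, 546: 197, 548: 207, 550: 209, 552: 209, 554: 208, 556: 208, 558: 208, 560: 208, 562: 207, 564: 207, 566: 205, 568: 196, 570: 177, 572: 141, 574: 105, 576: 82, 578: 76, 580: 85, 582: 107, 584: 127, 586: 137, 588: 131}
-0.07 {530: 57, 532: 54, 534: 50, 536: 51, 538: 64, 540: 95, 542: 133, 544: 173, 546: 199, 548: 207, 550: 209, 552: 209, 554: 206, 556: 204, 558: 200, 560: 203, 562: 203, 564: 206, 566: 205, 568: 197, 570: 176, 572: 140, 574: 105, 576: 88, 578: 88, 580: 109, 582: 129, 584: 139, 586: 138, 588: 132}
-0.094 {530: 101, 532: 122, 534: 132, 536: 134, 538: 125, 540: 124, 542: 150, 544: 183, 546: 201, 548: 208, 550: 208, 552: 204, 554: 196, 556: 191, 558: 186, 560: 185, 562: 196, 564: 200, 566: 209, 568: 205, 570: 194, 572: 177, 574: 160, 576: 150, 578: 148, 580: 146, 582: 144, 584: 142, 586: 135, 588: 126}
-0.098 {530: 104, 532: 123, 534: 136, 536: 132, 538: 122, 540: 125, 542: 151, 544: 180, 546: 197, 548: 199, 550: 176, 552: 143, 554: 120, 556: 107, 558: 108, 560: 119, 562: 136, 564: 168, 566: 188, 568: 194, 570: 195, 572: 177, 574: 160, 576: 151, 578: 146, 580: 144, 582: 144, 584: 141, 586: 134, 588: 123}
-0.091 {530: 101, 532: 122, 534: 134, 536: 135, 538: 129, 540: 130, 542: 150, 544: 180, 546: 204, 548: 208, 550: 211, 552: 208, 554: 208, 556: 205, 558: 204, 560: 207, 562: 207, 564: 212, 566: 210, 568: 207, 570: 194, 572: 176, 574: 161, 576: 153, 578: 148, 580: 147, 582: 144, 584: 140, 586: 134, 588: 125}
```

```bash
python3 -m crank '[[[0,0.05,0],[0,0,0],0],[[-0.4,0,0],[0,0,0],0],[[-0.4,0,0],[0,0,0],0],[[-0.3,0,0],[0,0,0],0],[[0,0,0],[0,0,0],0]]'
python3 -m crank '[[[-0.4,0,0],[0,0,0],0],[[-0.4,0,0],[0,0,0],0],[[0,0,0],[0,0,0],0]]'
```

```text
t: 7.85
tcp_pos: [0.5604, -0.0608, 0.0482]
orientation: [[-0.015, 1.0, 0.0], [1.0, 0.015, -0.0], [-0.0, 0.0, -1.0]]
contact_force: [0.3, -0.3, -1.8]
opening: 0.0267
grasp_force: 59.4
t: 8.15
tcp_pos: [0.5607, -0.0808, 0.0481]
orientation: [[-0.016, 1.0, 0.0], [1.0, 0.016, -0.0], [-0.0, 0.0, -1.0]]
contact_force: [-0.4, 0.2, -1.1]
opening: 0.0266
grasp_force: 59.4
```

```bash
python3 -m crank '[[[-0.4,0,0],[0,0,0],0],[[-0.4,0,0],[0,0,0],0],[[-0.2,0,0],[0,0,0],0],[[0,0,0],[0,0,0],0]]'
python3 -m crank '[[[-0.12,0,0],[0,0,0],0],[[-0.08,0,0],[0,0,0],0],[[0,0,0],[0,0,0],0]]'
```

```text
t: 8.55
tcp_pos: [0.5611, -0.1053, 0.0481]
orientation: [[-0.016, 1.0, 0.0], [1.0, 0.016, -0.0], [-0.0, 0.0, -1.0]]
contact_force: [0.3, -0.4, -0.5]
opening: 0.0267
grasp_force: 59.4
t: 8.85
tcp_pos: [0.5611, -0.1095, 0.048]
orientation: [[-0.017, 1.0, 0.0], [1.0, 0.017, 0.0], [0.0, 0.0, -1.0]]
contact_force: [1.1, -0.2, -0.9]
opening: 0.0268
grasp_force: 59.4
```

```bash
python3 -m crank '[[[-0.06,0,0],[0,0,0],0],[[0,0,0],[0,0,0],0]]'
python3 -m crank '[[[-0.06,0,0],[0,0,0],0],[[0,0,0],[0,0,0],0]]'
python3 -m crank '[[[-0.06,0,0],[0,0,0],0],[[0,0,0],[0,0,0],0]]'
```

```text
t: 9.05
tcp_pos: [0.5612, -0.1109, 0.048]
orientation: [[-0.017, 1.0, 0.0], [1.0, 0.017, 0.0], [0.0, 0.0, -1.0]]
contact_force: [0.1, 0.2, -1.5]
opening: 0.0269
grasp_force: 59.4
t: 9.25
tcp_pos: [0.5612, -0.1123, 0.048]
orientation: [[-0.017, 1.0, 0.0], [1.0, 0.017, 0.0], [0.0, 0.0, -1.0]]
contact_force: [-1.2, 1.0, -0.9]
opening: 0.0265
grasp_force: 59.5
t: 9.45
tcp_pos: [0.5611, -0.1125, 0.0481]
orientation: [[-0.018, 1.0, 0.0], [1.0, 0.018, 0.003], [0.003, 0.0, -1.0]]
contact_force: [-0.0, 7.9, 2.3]
opening: 0.0268
grasp_force: 59.8
```

```bash
python3 -m crank '[[[0,0,0.04],[0,0,0],0],[[0,0,0.02],[0,0,0],0],[[0,0,0],[0,0,0],0]]'
python3 -m crank '[[[-0.02,0,0.02],[0,0,0],0],[[0,0,0],[0,0,0],0]]'
```

```text
t: 9.75
tcp_pos: [0.5612, -0.1124, 0.0466]
orientation: [[-0.018, 1.0, 0.0], [1.0, 0.018, 0.003], [0.003, 0.0, -1.0]]
contact_force: [0.5, 8.0, 1.9]
opening: 0.0265
grasp_force: 59.9
t: 9.95
tcp_pos: [0.5612, -0.1124, 0.0464]
orientation: [[-0.018, 1.0, 0.0], [1.0, 0.018, 0.004], [0.004, 0.0, -1.0]]
contact_force: [-0.6, 10.7, 4.7]
opening: 0.0267
grasp_force: 60.4
```

The blade is home: the head butts with 10 N and the underside is on the slot floor. I release, rise, and go over the lid to behind it.

```bash
python3 -m crank '[[[0,0,0],[0,0,0],0.6],[[0,0,0],[0,0,0],0.6],[[0,0,0],[0,0,0],0.6],[[0,0,0],[0,0,0],0.6],[[0,0,-0.5],[0,0,0],0.6],[[0,0,-1],[0,0,0],0.6],[[0,0,-1],[0,0,0],0.6],[[0,0,-1],[0,0,0],0.6],[[0,0,-1],[0,0,0],0.6]]'
python3 -m crank '[[[-1,0,0],[0,0,0],0],[[-1,0,0],[0,0,0],0],[[-1,0,0],[0,0,0],0],[[-1,0,0],[0,0,0],0],[[-1,0,0],[0,0,0],0],[[-1,0,0],[0,0,0],0],[[0,0,0],[0,0,0],0],[[0,0,0],[0,0,0],0]]'
python3 - <<'E'
from station import grab_frame
import cv2,numpy as np
f=grab_frame("scene");np.savez("scene3.npz",**f)
cv2.imwrite("pics/lid.png",cv2.resize(f["frame"][155:275,260:420],(800,600),interpolation=cv2.INTER_CUBIC))
E
```

```text
t: 10.85
tcp_pos: [0.5613, -0.1146, 0.1607]
orientation: [[-0.017, 1.0, 0.001], [1.0, 0.017, -0.0], [-0.0, 0.001, -1.0]]
contact_force: [0.6, -0.8, -1.0]
opening: 0.0514
grasp_force: 0.0
t: 11.65
tcp_pos: [0.5637, -0.2647, 0.1591]
orientation: [[-0.016, 1.0, 0.0], [1.0, 0.016, 0.0], [0.0, 0.0, -1.0]]
contact_force: [-0.5, 1.2, 0.2]
opening: -0.0002
grasp_force: 0.0
```

View pics/lid.png

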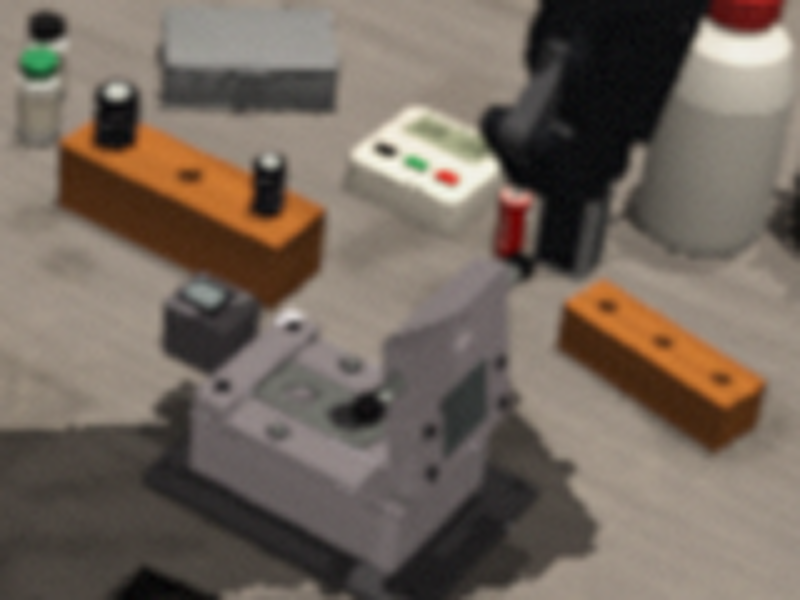

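The picture shows the blade seated, with its head at (210,320) against the cell. The lid is upright at (450,370) and the closed fingers are behind it at (570,230). Next I lower behind the lid and swing it down along the arc.

```bash
python3 -m crank '[[[0,0,0.8],[0,0,0],0],[[0,0,0.8],[0,0,0],0],[[0,0,0.76],[0,0,0],0],[[0.4,0,0],[0,0,0],0],[[0.4,0,0],[0,0,0],0],[[0.3,0,0],[0,0,0],0],[[0.3,0,0.02],[0,0,0],0],[[0,0,0],[0,0,0],0]]'
python3 -m crank '[[[0.3,0,0.06],[0,0,0],0],[[0.3,0,0.12],[0,0,0],0],[[0.3,0,0.16],[0,0,0],0],[[0.28,0,0.2],[0,0,0],0],[[0,0,0],[0,0,0],0]]'
```

```text
t: 12.5
tcp_pos: [0.5638, -0.2284, 0.1002]
orientation: [[-0.018, 1.0, 0.001], [1.0, 0.018, -0.001], [-0.001, 0.001, -1.0]]
contact_force: [0.7, 0.0, 0.2]
opening: -0.0001
grasp_force: 0.0
t: 13.0
tcp_pos: [0.562, -0.1983, 0.0842]
orientation: [[-0.018, 1.0, -0.002], [1.0, 0.018, 0.002], [0.002, -0.002, -1.0]]
contact_force: [-1.2, 0.8, 0.0]
opening: -0.0
grasp_force: 0.0
```

```bash
python3 -m crank '[[[0.2,0,0.2],[0,0,0],0],[[0.2,0,0.24],[0,0,0],0],[[0.16,0,0.24],[0,0,0],0],[[0.08,0,0.2],[0,0,0],0],[[0,0,0],[0,0,0],0]]'
python3 - <<'E'
from station import grab_frame
import cv2,numpy as np
f=grab_frame("scene");np.savez("scene4.npz",**f)
cv2.imwrite("pics/lid2.png",cv2.resize(f["frame"][165:255,270:390],(800,600),interpolation=cv2.INTER_CUBIC))
E
```

```text
t: 13.5
tcp_pos: [0.5617, -0.1832, 0.0622]
orientation: [[-0.017, 1.0, -0.002], [1.0, 0.017, 0.001], [0.001, -0.002, -1.0]]
contact_force: [-0.4, 0.1, -0.9]
opening: -0.0002
grasp_force: 0.0
```

View pics/lid2.png

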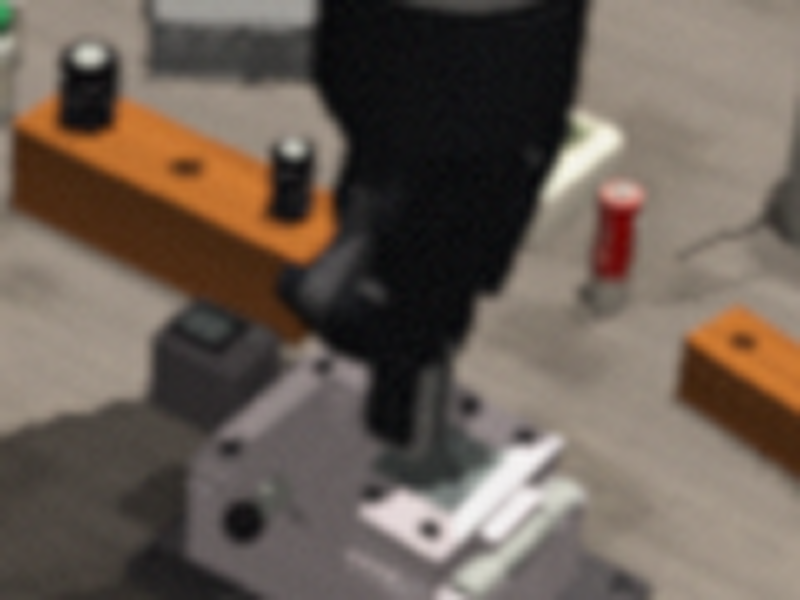

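The lid lies nearly shut, with the fingers on its outer face at (420,440). I press it down lightly, then go to the thick pin.

```bash
python3 -m crank '[[[0,0,0.06],[0,0,0],0],[[0,0,0.06],[0,0,0],0],[[0,0,0],[0,0,0],0]]'
python3 -m crank '[[[0,0,-1],[0,0,0],0],[[0,0,-1],[0,0,0],0],[[0,0,-1],[0,0,0],0],[[0,0,-1],[0,0,0],0],[[0.2,0.1,0],[0,0,0],1]]'
python3 -m crank '[[[0.867,0.455,0],[0,0,0],1],[[0.867,0.455,0],[0,0,0],1],[[0.867,0.455,0],[0,0,0],1],[[0.867,0.455,0],[0,0,0],1],[[0.867,0.455,0],[0,0,0],1],[[0.867,0.455,0],[0,0,0],1],[[0.867,0.455,0],[0,0,0],1],[[0.867,0.455,0],[0,0,0],1],[[0.867,0.455,0],[0,0,0],1],[[0,0,0],[0,0,0],1],[[0,0,0],[0,0,0],1]]'
python3 - <<'E'
from station import grab_frame
from h import *
f=grab_frame("scene");np.savez("scene5.npz",**f);f2=grab_frame("top")
a=cv2.resize(f["frame"][150:270,250:357],(400,450),interpolation=cv2.INTER_CUBIC)
b=cv2.resize(f2["frame"][90:226,180:301],(400,450),interpolation=cv2.INTER_CUBIC)
cv2.imwrite("pics/pin.png",np.hstack([a,b]))
E
```

```text
t: 13.85
tcp_pos: [0.5624, -0.1841, 0.0605]
orientation: [[-0.017, 1.0, 0.0], [1.0, 0.017, 0.0], [0.0, 0.0, -1.0]]
contact_force: [0.6, 0.3, 0.9]
opening: -0.0
grasp_force: 0.0
t: 14.35
tcp_pos: [0.5664, -0.1803, 0.1647]
orientation: [[-0.016, 1.0, 0.005], [1.0, 0.016, -0.003], [-0.003, 0.005, -1.0]]
contact_force: [-0.3, -0.1, 0.7]
opening: 0.0135
grasp_force: 0.0
t: 15.45
tcp_pos: [0.6636, 0.0182, 0.1597]
orientation: [[-0.018, 1.0, -0.001], [1.0, 0.018, 0.0], [0.0, -0.001, -1.0]]
contact_force: [-0.2, -0.4, -0.2]
opening: 0.0856
grasp_force: 0.0
```

View pics/pin.png

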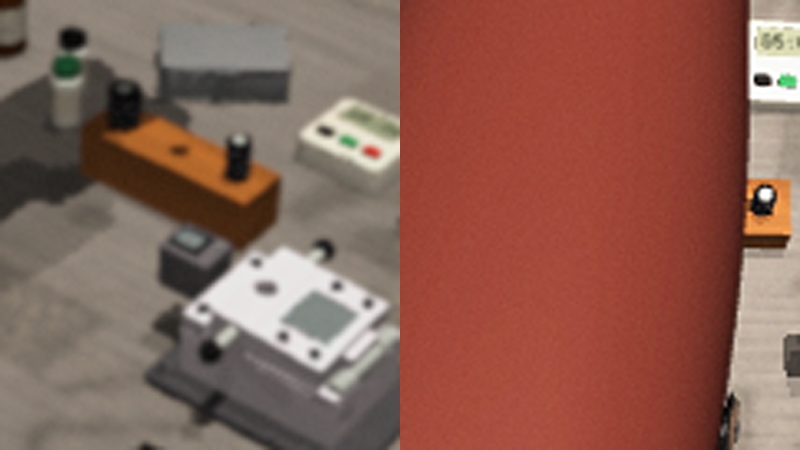

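Lid is down over the blade, lid hole visible at left crop (266,288). The thick pin is at (125,100), with the gripper above it and out of view. Next, descend and grip the knob.

```bash
python3 -m crank '[[[0,0,1],[0,0,0],1],[[0,0,1],[0,0,0],1],[[0,0,1],[0,0,0],1],[[0,0,1],[0,0,0],1],[[0,0,0.4],[0,0,0],1],[[0,0,0.24],[0,0,0],1],[[0,0,0],[0,0,0],1]]'
python3 -m crank '[[[0,0,0],[0,0,0],0],[[0,0,0],[0,0,0],0],[[0,0,0],[0,0,0],0],[[0,0,0],[0,0,0],0],[[0,0,0],[0,0,0],0],[[0,0,0],[0,0,0],0],[[0,0,0],[0,0,0],0],[[0,0,0],[0,0,0],0]]'
```

```text
t: 16.25
tcp_pos: [0.6637, 0.0175, 0.0446]
orientation: [[-0.016, 1.0, -0.0], [1.0, 0.016, 0.0], [0.0, -0.0, -1.0]]
contact_force: [0.6, -0.4, 1.1]
opening: 0.0855
grasp_force: 0.0
t: 17.05
tcp_pos: [0.6643, 0.0179, 0.0452]
orientation: [[-0.017, 1.0, 0.001], [1.0, 0.017, -0.0], [-0.0, 0.001, -1.0]]
contact_force: [-0.7, 0.2, 5.7]
opening: 0.0199
grasp_force: 58.7
```

```bash
python3 -m crank '[[[0,0,-0.4],[0,0,0],0],[[0,0,-0.8],[0,0,0],0],[[0,0,-0.9],[0,0,0],0],[[0,0,-0.9],[0,0,0],0],[[0,0,-0.9],[0,0,0],0],[[0,0,-0.9],[0,0,0],0],[[0,0,0],[0,0,0],0]]'
python3 -m crank '[[[-0.874,-0.533,0],[0,0,0],0],[[-0.874,-0.533,0],[0,0,0],0],[[-0.874,-0.533,0],[0,0,0],0],[[-0.874,-0.533,0],[0,0,0],0],[[-0.874,-0.533,0],[0,0,0],0],[[-0.874,-0.533,0],[0,0,0],0],[[-0.874,-0.533,0],[0,0,0],0],[[-0.874,-0.533,0],[0,0,0],0],[[0,0,0.9],[0,0,0],0],[[0,0,0.9],[0,0,0],0],[[0,0,0],[0,0,0],0]]'
python3 - <<'E'
from station import grab_frame
from h import *
f=grab_frame("scene");np.savez("scene6.npz",**f)
cv2.imwrite("pics/pin2.png",cv2.resize(f["frame"][190:250,285:365],(800,600),interpolation=cv2.INTER_CUBIC))
E
```

```text
t: 17.75
tcp_pos: [0.6653, 0.0177, 0.1686]
orientation: [[-0.017, 1.0, 0.005], [1.0, 0.017, -0.001], [-0.001, 0.005, -1.0]]
contact_force: [-0.0, -0.7, -0.9]
opening: 0.0198
grasp_force: 58.9
t: 18.85
tcp_pos: [0.5578, -0.1577, 0.1155]
orientation: [[-0.016, 1.0, -0.006], [1.0, 0.017, 0.003], [0.003, -0.005, -1.0]]
contact_force: [0.0, -0.9, -0.6]
opening: 0.0195
grasp_force: 59.0
```

View pics/pin2.png

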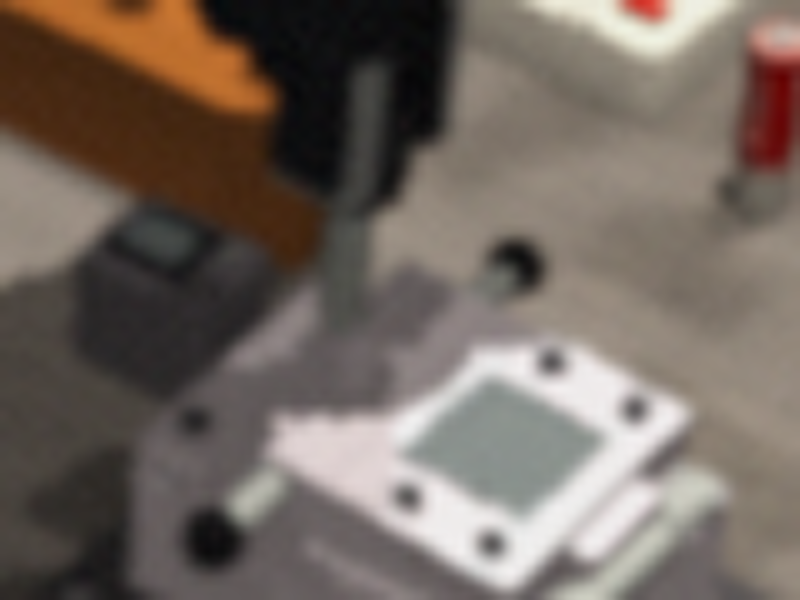

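The pin shaft is visible from crop (345,215) to its tip at about (346,332). The lid hole is in shadow, so I take it from the earlier frame and compute the offset.

Run:
```python
from h import *
from station import observe
s=observe();tcp=s["tcp_pos"];Rt=np.array(s["orientation"]);print(np.round(tcp,4),s["contact_force"],Rt.round(3).tolist())
S5=np.load("scene5.npz");S6=np.load("scene6.npz")
g=cv2.cvtColor(S5["frame"],cv2.COLOR_BGR2GRAY).astype(float)
w=np.clip(170-g[222:231,315:327],0,None);v,u=np.mgrid[222:231,315:327];print(g[222:231,315:327].astype(int))
u0,v0=(w*u).sum()/w.sum(),(w*v).sum()/w.sum();print("hole px",u0,v0,"world@.0605",(ray(S5,u0,v0,.0605)*1e3).round(1))
g6=cv2.cvtColor(S6["frame"],cv2.COLOR_BGR2GRAY);print(g6[208:228,312:328])
print(S6["depth"][208:228,312:328].__mul__(1e3).astype(int))
tip=np.array(tcp)+Rt[:,2]*.0432
print("pred tip px",proj(S6,tip),"shaft top",proj(S6,np.array(tcp)+Rt[:,2]*(.0432-.036)))
print("lidhole pred px",proj(S6,[.5605,-.1588-.0008,.0609]))
```

```text
[ 0.5587 -0.158   0.1176] [-0.09549507  0.05387551  0.10903846] [[-0.017, 1.0, -0.004], [1.0, 0.017, 0.002], [0.002, -0.004, -1.0]]
[[231 231 230 226 226 229 230 230 230 229 229 229]
 [230 231 231 230 229 228 229 229 229 230 229 230]
 [231 230 229 219 210 205 206 208 221 229 230 230]
 [230 229 217 186 157 145 143 150 183 217 230 230]
 [229 228 209 161 113 103 101 104 141 199 227 230]
 [229 229 218 177 129 112 104 107 137 194 226 230]
 [229 230 228 209 184 164 154 157 179 214 229 230]
 [230 229 230 230 223 218 212 215 222 229 230 229]
 [229 229 229 230 231 231 228 230 230 230 229 229]]
hole px 320.8244837758112 226.36283185840708 world@.0605 [ 560.1 -162.1   60.5]
[[ 49  48  40  31  26  20  28  50  63  64  46  22  37  87 122 134]
 [ 47  47  49  45  40  33  44  60  66  59  41  33  57 103 134 138]
 [ 46  46  45  44  43  48  54  62  61  49  49  69  92 121 138 139]
 [ 47  45  46  43  43  47  58  64  58  60  85 115 132 138 139 142]
 [ 46  46  45  43  45  53  67  74  77  83 113 140 145 143 143 141]
 [ 46  46  45  42  43  56  73  79  85  90 121 144 148 146 144 144]
 [ 46  42  45  41  45  57 
[... 2035 characters left out ...]
 992  949  944  943  944  945  974  974  973  977  973
   974  974]
 [ 991  989  988  988  989  946  948  945  949  969  970  969  972  969
   973  969]
 [ 985  987  988  986  984  966  948  948  970  969  968  968  968  968
   966  970]
 [ 982  980  982  980  965  966  965  964  967  966  962  965  967  964
   966  966]
 [ 982  979  982  960  960  962  963  967  964  963  965  963  961  969
   964  963]
 [ 978  958  959  960  957  960  966  964  967  963  963  963  961  962
   964  960]
 [ 956  955  957  954  957  957  968  970  966  965  967  964  960  961
   953  960]]
pred tip px [319.16767251 220.65069674] shaft top [320.45949854 206.62428858]
lidhole pred px [319.94267054 225.62147971]
```

Run:
```python
from h import *
S=np.load("scene6.npz")
print("hole",(ray(S,320.8,226.3,.0608)*1e3).round(1))
for z in (.0734,.0744):
    print("tip",z,(ray(S,318.5,222.3,z)*1e3).round(1))
    # shaft mid: rows 212-217 cols 317-321 -> (319,214.5); top/bottom of shaft at knob underside
# shaft axis consistency: axis vertical point px at z
for dz in (.036,.02,0):
    print(dz,proj(S,ray(S,318.5,222.3,.0744)+[0,0,dz]))
```

```text
hole [ 559.9 -162.1   60.8]
tip 0.0734 [ 554.3 -159.2   73.4]
tip 0.0744 [ 553.3 -159.9   74.4]
0.036 [319.71616019 208.25895023]
0.02 [319.16901603 214.57594568]
0 [318.5 222.3]
```

```bash
python3 -m crank '[[[-0.128,0.16,0],[0,0,0],0],[[0,0,0.3],[0,0,0],0],[[0,0,0],[0,0,0],0],[[0,0,0],[0,0,0],0],[[0,0,0],[0,0,0],0]]'
cat > shaft.py <<'E'
from h import *
from station import observe,grab_frame
f=grab_frame("scene");s=observe();tcp=np.array(s["tcp_pos"]);print(tcp.round(4),np.round(s["contact_force"],1),np.array(s["orientation"])[:,2].round(4))
g=cv2.cvtColor(f["frame"],cv2.COLOR_BGR2GRAY);D=(f["depth"]*1e3).astype(int)
for r in range(210,230): print(r,D[r,313:329],g[r,313:329])
z=tcp[2]-.0432
H=ray(f,320.8,226.3,.0608)
print("target tip px",proj(f,[H[0],H[1],z]),"shaft +10,+20mm",proj(f,[H[0],H[1],z+.01]),proj(f,[H[0],H[1],z+.02]))
E
python3 shaft.py
```

```text
t: 19.4
tcp_pos: [0.5644, -0.1618, 0.1123]
orientation: [[-0.017, 1.0, 0.0], [1.0, 0.017, -0.0], [-0.0, 0.0, -1.0]]
contact_force: [1.0, -0.4, -0.3]
opening: 0.0201
grasp_force: 59.0
[ 0.5644 -0.1618  0.1124] [-0.1 -0.2 -1. ] [ 4.e-04 -1.e-04 -1.e+00]
210 [1071 1070 1072 1077 1082 1085  919  918  917  916  913  912  925  922
  928 1104] [48 45 45 45 45 45 47 46 44 58 66 61 43 29 50 91]
211 [1068 1069 1076 1081 1082 1086 1091  931  918  916  911  926  923  930
 1098 1101] [ 45  45  43  42  41  40  44  50  55  63  61  54  51  69  95 120]
212 [1074 1074 1079 1082 1087 1090 1093 1100  934  935  935  935  938 1096
 1099 1100] [ 48  45  44  44  41  41  48  62  70  69  66  64  80 111 131 140]
213 [1074 1076 1075 1085 1090 1088 1096 1097  934  936  937  937 1097 1090
 1096 1097] [ 47  44  46  41  41  47  57  71  77  76  78  79  98 127 143 144]
214 [1075 1076 1083 1085 1088 1092 1092  944  938  938  939  937 1093 1091
 1092 1091] [ 43  43  44  45  51  61  64  68  70  78  80  86 105 130 144 146]
215 [1080 1077 1085 1084 1087 1089 1090  947  938  941  938  942 1089 1088
 1086 1091] [ 44  43  46
[... 1456 characters left out ...]
2  99 104 103 100  92  92  96 108 123 128]
226 [958 960 960 959 959 964 963 969 968 965 961 960 959 962 962 959] [ 99  97  92  91  90  90  97 100 100  94  91  90  94 109 126 132]
227 [957 956 958 955 956 969 968 967 966 963 963 955 960 958 958 959] [ 92  91  92  91  89  92  98 103 100  94  86  86  95 116 130 132]
228 [954 952 954 952 955 955 972 968 968 966 955 955 957 953 954 958] [ 91  90  91  92  91  95  97 100  97  92  88  88  96 117 129 134]
229 [949 948 955 953 953 952 955 953 952 952 952 952 955 956 956 952] [ 91  92  91  91  92  91  92  94  91  90  89  91  96 120 136 141]
target tip px [321.08623948 223.1490821 ] shaft +10,+20mm [321.43226164 219.34007775] [321.7825001  215.48466039]
```

```bash
python3 -m crank '[[[-0.04,-0.08,0],[0,0,0],0],[[0,0,0.16],[0,0,0],0],[[0,0,0],[0,0,0],0],[[0,0,0],[0,0,0],0]]'
python3 shaft.py | sed -n '1p;7,17p;$p'
python3 -m crank '[[[0,0,0.16],[0,0,0],0],[[0,0,0],[0,0,0],0],[[0,0,0],[0,0,0],0]]'
python3 -m crank '[[[0,0,0.12],[0,0,0],0],[[0,0,0],[0,0,0],0],[[0,0,0],[0,0,0],0]]'
```

```text
t: 19.85
tcp_pos: [0.5622, -0.1628, 0.1078]
orientation: [[-0.017, 1.0, -0.0], [1.0, 0.017, 0.0], [0.0, -0.0, -1.0]]
contact_force: [-0.5, 0.5, -0.7]
opening: 0.0197
grasp_force: 59.0
[ 0.5622 -0.1628  0.1079] [ 0.1 -0.7  0.1] [-1.e-04  1.e-04 -1.e+00]
  928 1101] [46 46 45 47 49 46 42 37 46 61 68 59 42 27 48 94]
213 [1074 1072 1077 1083 1086 1088  919  921  917  917  913  923  923  928
  929 1092] [ 44  45  44  44  43  47  53  53  57  65  64  52  41  54  84 121]
214 [1081 1079 1084 1085 1088 1093 1091  941  927  921  926  923  928 1091
 1091 1089] [ 45  46  42  44  52  58  63  62  62  69  65  62  72  98 123 137]
215 [1080 1083 1086 1086 1089 1085 1090  939  936  938  934  938 1092 1087
 1089 1089] [ 45  44  46  55  66  70  71  67  69  75  79  79  95 120 137 145]
216 [1082 1083 1085 1088 1089 1084 1087  940  936  936  936  940  985 1089
 1083 1084] [ 45  48  56  67  80  82  77  70  72  80  82  81  94 114 127 139]
217 [1084 1082 1079 1085 1003 1085 1083  941  938  941  936  939  984  984
  984 1083] [ 51  58  69  85  99 102  94  80  74  79  81  80  87  97 104 116]
target tip px [320.9347743  224.81640746] shaft +10,+20mm [321.27895893 221.02763062] [321.62732622 217.19281111]
t: 20.2
tcp_pos: [0.5622, -0.1628, 0.1038]
orientation: [[-0.017, 1.0, -0.0], [1.0, 0.017, 0.0], [0.0, -0.0, -1.0]]
contact_force: [1.0, 0.1, -0.1]
opening: 0.0197
grasp_force: 59.0
t: 20.5
tcp_pos: [0.5622, -0.1628, 0.1009]
orientation: [[-0.017, 1.0, -0.0], [1.0, 0.017, 0.0], [0.0, -0.0, -1.0]]
contact_force: [0.6, 0.5, -0.2]
opening: 0.0197
grasp_force: 59.0
```

```bash
for i in 1; do python3 -m crank '[[[0,0,0.12],[0,0,0],0],[[0,0,0],[0,0,0],0]]' | grep -E 'tcp|contact'; python3 -m crank '[[[0,0,0.12],[0,0,0],0],[[0,0,0],[0,0,0],0]]' | grep -E 'tcp|contact'; done
```

```text
tcp_pos: [0.5621, -0.1626, 0.0975]
contact_force: [-0.1, 0.3, -0.3]
tcp_pos: [0.562, -0.1626, 0.0945]
contact_force: [0.2, 0.8, -1.0]
```

The tip is 9 mm into the lid hole without contact. I keep lowering it.

```bash
python3 -m crank '[[[0,0,0.12],[0,0,0],0],[[0,0,0.08],[0,0,0],0],[[0,0,0],[0,0,0],0]]' | grep -E 'tcp|contact'; python3 -m crank '[[[0,0,0.12],[0,0,0],0],[[0,0,0],[0,0,0],0]]' | grep -E 'tcp|contact';  python3 -m crank '[[[0,0,0.12],[0,0,0],0],[[0,0,0],[0,0,0],0]]' | grep -E 'tcp|contact'
```

```text
tcp_pos: [0.5621, -0.1626, 0.0895]
contact_force: [-1.2, 1.1, -1.7]
tcp_pos: [0.5621, -0.1626, 0.0866]
contact_force: [-1.0, 3.1, -0.2]
tcp_pos: [0.5621, -0.1626, 0.0835]
contact_force: [-1.5, 3.0, -0.8]
```

```bash
python3 -m crank '[[[0.03,0,0],[0,0,0],0],[[0,0,0.12],[0,0,0],0],[[0,0,0],[0,0,0],0]]' | grep -E 'tcp|contact'; python3 -m crank '[[[0,0,0.12],[0,0,0],0],[[0,0,0],[0,0,0],0]]' | grep -E 'tcp|contact';  python3 -m crank '[[[0,0,0.12],[0,0,0],0],[[0,0,0],[0,0,0],0]]' | grep -E 'tcp|contact'
```

```text
tcp_pos: [0.5623, -0.1622, 0.0807]
contact_force: [-0.6, 1.0, -1.8]
tcp_pos: [0.5622, -0.1621, 0.0776]
contact_force: [-0.8, 1.9, -0.9]
tcp_pos: [0.5622, -0.1621, 0.0746]
contact_force: [-0.4, 2.9, -0.7]
```

```bash
python3 -m crank '[[[0.03,0,0],[0,0,0],0],[[0,0,0.12],[0,0,0],0],[[0,0,0],[0,0,0],0]]' | grep -E 'tcp|contact'; python3 -m crank '[[[0,0,0.08],[0,0,0],0],[[0,0,0],[0,0,0],0]]' | grep -E 'tcp|contact';  python3 -m crank '[[[0,0,0.08],[0,0,0],0],[[0,0,0],[0,0,0],0]]' | grep -E 'tcp|contact'
```

```text
tcp_pos: [0.5623, -0.1615, 0.0717]
contact_force: [-1.1, 0.6, -2.0]
tcp_pos: [0.5623, -0.1614, 0.0698]
contact_force: [-0.1, 0.7, -0.2]
tcp_pos: [0.5625, -0.1614, 0.0682]
contact_force: [-0.4, 2.0, 2.1]
```

```bash
python3 -m crank '[[[0,0,0.08],[0,0,0],0],[[0,0,0.04],[0,0,0],0],[[0,0,0],[0,0,0],0]]' | grep -E 'tcp|contact'; python3 -m crank '[[[0,0,0.06],[0,0,0],0],[[0,0,0],[0,0,0],0]]' | grep -E 'tcp|contact';  python3 -m crank '[[[0,0,0.06],[0,0,0],0],[[0,0,0],[0,0,0],0]]' | grep -E 'tcp|contact'
```

```text
tcp_pos: [0.5626, -0.1612, 0.0657]
contact_force: [-1.5, 2.9, 5.8]
tcp_pos: [0.5627, -0.1609, 0.0645]
contact_force: [-4.3, 4.7, 9.0]
tcp_pos: [0.5628, -0.1608, 0.064]
contact_force: [-6.3, 7.0, 17.4]
```

```bash
python3 -m crank '[[[0.03,-0.04,0],[0,0,0],0],[[0,0,0],[0,0,0],0]]' | grep -E 'tcp|contact'; python3 -m crank '[[[0,0,0.05],[0,0,0],0],[[0,0,0],[0,0,0],0],[[0,0,0],[0,0,0],0]]' | grep -E 'tcp|contact|grasp|open'
python3 - <<'E'
from station import observe,grab_frame
from h import *
f=grab_frame("scene");np.savez("scene7.npz",**f)
x=np.array([.0175,-1,0]);
# lid outer-surface heights along cell x, both sides, avoiding gripper: and blade/lid gap
o=np.array([.560,-.1288,0])
def plane(f):
    Q=[]
    for v in range(200,260):
        for u in range(285,365):
            P=dpt(f,u,v);d=P-o;cx=d@x-.053;cy=d@[1,.0175,0]
            if -.03<cx<.03 and abs(cy)<.032 and .045<P[2]<.066: Q.append([cx,cy,P[2]])
    Q=np.array(Q);A=np.c_[Q[:,:2],np.ones(len(Q))]
    for _ in range(4):
        c,*_=np.linalg.lstsq(A,Q[:,2],rcond=None);r=abs(Q[:,2]-A@c);k=r<.003;Q,A=Q[k],A[k]
    return c.round(4),len(Q)
print("before",plane(np.load("scene5.npz")),"now",plane(f))
E
```

```text
tcp_pos: [0.5626, -0.1608, 0.0641]
contact_force: [-0.9, 4.8, 13.1]
tcp_pos: [0.5627, -0.1608, 0.0639]
contact_force: [-4.8, 5.8, 21.5]
opening: 0.0199
grasp_force: 61.4
before (array([-0.0523, -0.0061,  0.0587]), 591) now (array([ 0.0209, -0.0016,  0.0557]), 500)
```

```bash
python3 -m crank '[[[0,0,0.03],[0,0,0],0],[[0,0,0],[0,0,0],0],[[0,0,0],[0,0,0],0],[[0,0,0],[0,0,0],0],[[0,0,0],[0,0,0],0],[[0,0,0],[0,0,0],0]]'
python3 - <<'E'
from station import grab_frame
from h import *
# blade head front-edge check: head top pixels (z~.068) in cell frame, after release vs now
x=np.array([.0175,-1,0]);o=np.array([.560,-.1288,0])
for f in(np.load("scene3.npz"),np.load("scene5.npz"),grab_frame("scene")):
    Q=[]
    for v in range(195,240):
        for u in range(280,325):
            P=dpt(f,u,v);d=P-o;cx=d@x;cy=d@[1,.0175,0]
            if .060<P[2]<.072 and -.06<cx<.005 and abs(cy)<.025: Q.append([cx,cy,P[2]])
    Q=np.array(Q)*1e3;print(len(Q),np.percentile(Q,[3,50,97],axis=0).round(1).tolist())
E
```

```text
t: 24.85
tcp_pos: [0.5628, -0.1608, 0.0638]
orientation: [[-0.018, 1.0, 0.004], [1.0, 0.018, -0.001], [-0.001, 0.004, -1.0]]
contact_force: [-7.7, 6.6, 26.2]
opening: 0.0198
grasp_force: 61.9
165 [[-30.0, -15.0, 60.9], [-12.8, -4.0, 66.0], [1.2, 11.5, 68.6]]
165 [[-30.0, -15.2, 61.2], [-12.8, -3.9, 66.1], [1.5, 11.6, 68.9]]
153 [[-30.8, -14.9, 60.8], [-14.3, -5.2, 65.9], [1.2, 11.0, 68.7]]
```

The head is still against the cell face, the lid is on its hard stop at 26 N, and the pin is at seat height. I hand in while pressing.

```bash
python3 -c "from station import sign_off; print(sign_off())"
```

```text
the job is handed in; nothing more can be done
None
```

I handed the job in with the blade home, the lid shut over it and the thick pin at its seat height, with the arm still gripping the knob and pressing down at about 26 N; the sign-off gave no verdict.

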